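# Slide the sauce pan to the holding zone and hold its lid poised above it

### The arm

A 6-joint arm with a two-finger parallel gripper is mounted at the origin on the work surface. World frame = base frame: x ahead of the robot, y to its left, z up, the work surface at z = 0. Lengths are in m, angles in rad, forces in N, time in s.
With the tool pointing down it reaches from about 0.375 to 0.925 m from the base axis. Payload 5.7 kg.
Tool frame: the origin (TCP) lies midway between the tips of the shut fingers; the grasp point (between the pads) lies 19 mm behind it; z points along the fingers, y is the line along which they close (so a half turn about z gives the same grasp; the last joint's range is limited). The gripper opens to 88 mm and grips with 3 to 60 N. Pads are 20 mm wide; open, the fingers measure 115 mm over their backs; the gripper's body (75 mm by 178 mm) begins 61 mm behind the grasp point.
Start: joints at [-1.397, 0.359, 1.51, -0, 1.272, -0.115], TCP at [0.171, -0.575, 0.223] pointing down, gripper open.
Joint ranges: [-2.97, 2.97], [-1.01, 2.36], [0.21, 2.38], [-0.96, 4.11], [0.2, 2.71], [-2.98, 2.98]. Speed limits (rad/s): [2.39, 2.39, 3.14, 3.14, 3.14, 3.14].

### API

Orientations are given as a unit quaternion [x, y, z, w].
In Python, from bench import move_ptp, servo_line, goto_joints, move_gripper, sleep, inverse_kinematics, capture, PlanningError, close_job, spot_in, silhouettes, current_clock, current_joint_pos, current_qvel, current_joint_torque, current_position, current_orientation, current_force, current_torque, current_finger_gap, current_grip_force gives the robot as it stands. Calls block until the motion is done:
- move_ptp(position, orientation): joint-space move of the TCP to a pose.
- servo_line(position, orientation=None, rate=0.15, contact_N=None): straight line of the TCP; orientation=None keeps the orientation; rate is the mean speed in m/s. With contact_N (N) it stops when the force on the tool has changed by that much, and returns True; else False.
- goto_joints(angles): joint-space move.
- move_gripper(opening): finger opening in m; the grip force is fixed at half the most; returns when the fingers have stopped.
- sleep(seconds).
- inverse_kinematics(position, orientation): joint angles nearest the present ones, or None.
- capture(name): name is "scene" or "top" or "wrist"; returns a dict with "image" (480x640x3 uint8, blue, green, red), "range_z" (480x640 float32, m along the optical axis (not along the pixel's ray), 0 where there is no reading), "intrinsics" (3x3 intrinsics, pixels), "R" (3x3) and "t" (3): a world point X has camera coordinates R X + t. Camera axes: x right, y down, z forward; pixel columns grow to the right and rows downward; lengths in m; the calibration is good to about 2 mm. The wrist camera is an equidistant fisheye: a pixel r from the principal point sees the ray r / f radians off the axis. A picture is of the moment at which its call begins.
A pose or a line that the arm cannot do raises PlanningError and nothing moves.
- close_job(): hands the job in; it is judged then, once.
Trained networks look in the newest picture that a camera, given by its name, has taken for a name from the list of things; names that differ only in an ending like _2 or _b are one class to them, and where a whole thing is asked for, a point or a joint stands for the part that bears it (a point fixed in the world has none). Each returns a list of dicts, best first, with "conf" (0 to 1); they miss things now and then, are a little off and sometimes report something else, mostly with a low value. They report only what shows in the picture. A call takes as long as a camera call.
- spot_in(camera, query): "xy" ([column, row] in pixels, amid what is visible of it).
- silhouettes(camera, query): "region" (480x640 bool, what is visible of it) and "xy" ([column, row] in pixels, amid what is visible of it).
Readings, each from a call of its own:
- current_clock(): time.
- current_joint_pos(): joint angles.
- current_qvel(): joint speeds.
- current_joint_torque(): joint torques, N m.
- current_position(): TCP position.
- current_orientation(): TCP orientation.
- current_force(): force on the tool from outside, world axes, zero at the start.
- current_torque(): the same for the moment, N m.
- current_finger_gap(): finger opening in m.
- current_grip_force(): force on a finger pad.
Only numpy, scipy, OpenCV 4.12 (cv2) and the standard library are available. Lean on these libraries where they do the work, as an engineer would, in place of code of your own. Each camera call takes 0.05 s, during which the arm holds its last target. There are 200 camera calls.

### The job

On the bakery counter's warming hob, slide the small rectangular pan sideways, without lifting it off the glass, from the round zone to the rectangular one, so that it sits squarely inside the rectangular outline. Then pick up its lid from the wooden board, carry it over the top of the glass screen without touching the screen, and stop with it held level about a finger's width above the pan's rim, centred and lined up with the pan as if about to close it, without ever touching the pan with it. Finish like that, still holding the lid in the gripper; leave the jar, the mug and the tin alone.

Things in the scene. Friction and masses are not known exactly. Their poses are not given: they have to be found in the camera images.
- hob: Warming hob, fixed: steel slab with flat black glass top, 200 (x) by 344 (y) by 30 mm high; two zones printed on the glass, 200 mm apart along its y. Origin: centre of its underside, on the work surface. Stands left or right of the glass screen, yaw within 0.15 rad; its front, with two small knobs, faces -x.
- zone_rect: The rectangular zone, a thin grey outline printed on the glass, inside 164 (x) by 124 (y) mm: where the pan must go. Origin: its centre, on the glass top; axes parallel to the hob's.
- zone_ring: The round zone, a thin grey circle of 132 mm diameter printed on the glass, where the pan starts. Origin: its centre, on the glass top. Which of the hob's two zones is left varies.
- pan: Rectangular open steel pan, loose, 0.3 to 0.65 kg: 140 (x) by 100 (y) by 65 mm high (rim at z = 65 mm), walls 4 mm. Origin: centre of its underside; z up. A black straight bar handle sticks out along its -x, roughly towards the robot: 18 wide (y), 14 mm thick, free from x = -97 to -180 mm, centre line at z = 52 mm.
- pan_handle (a point): Point on the pan's handle at which to grip: pan frame x = -118, y = 0, z = 52 mm; same axes as the pan. Pinch across y.
- lid: Pan's flat steel lid, loose, 0.2 to 0.35 kg: plate 150 (x) by 110 (y) mm at z = 6 to 10 mm, under it a plug 124 by 84 by 6 mm that enters the pan. Origin: centre of the plug's underside. Fits either way round. On top a black bar handle along x: 90 long, 14 wide, 14 mm thick, centre at z = 42 mm, on end posts 66 mm apart. Starts lying on the wooden board.
- lid_handle (a point): Centre of the lid's bar handle: lid frame x = 0, y = 0, z = 42 mm; same axes as the lid. Pinch across y.
- board: Wooden board, fixed, 230 (x) by 210 (y) by 15 mm high; origin: centre of its underside, on the work surface. It stands across the glass screen from the hob.
- guard: Upright glass screen with an aluminium top rail and two posts, fixed, between hob and board: 300 mm long (x), 12 mm thick (y; feet 32 mm), top at 150 mm above the work surface. Origin: centre of its underside, on the work surface.
- jar: Glass jar with a brass cap, loose, 64 mm diameter, 95 mm high, at the back of the counter; origin: centre of its underside. Leave alone.
- mug: White mug, loose, 76 mm diameter, 90 mm high, at the back of the counter; origin: centre of its underside. Leave alone.
- tin: Plain metal tin, loose, 72 mm diameter, 80 mm high, at the back of the counter; origin: centre of its underside. Leave alone.

How it is judged:
By the outcome, as a careful person would: the job done as asked, in the order asked, and still so for the second after the job is handed in, while the arm keeps its last pose, push and grip.
It also fails if it takes over 67 s, if anything falls off the work surface, if the arm or the gripper's body presses on something with over 40 N, if the wrist force passes 120 N, or if a joint passes its speed limit or range.

## Working session

There is one attempt and no reset: what is moved stays moved. The work goes in short steps, each a Python script; the robot and the scene stay as the last script left them, time stands still between calls to the robot, and variables do not carry over. Pictures are saved under pics/ and viewed, at most 10 in all, crops included, and the job is handed in when it is done.

```bash
mkdir -p pics; ls
python3 - <<'E'
from bench import *
import cv2,numpy as np
a=capture("scene");b=capture("top")
print(current_clock())
for n,c in(("scene",a),("top",b)):
    cv2.imwrite(f"pics/{n}0.png",c["image"]); print(n,c["intrinsics"].tolist(),(-c["R"].T@c["t"]).round(3),c["R"].round(3).tolist())
    for q in "hob zone_rect zone_ring pan pan_handle lid lid_handle board guard jar mug tin".split():
        r=spot_in(n,q); print(q,[(np.round(d["xy"]).tolist(),round(d["conf"],2)) for d in r[:2]])
E
```

```text
pics
0.1
scene [[472.3542178178641, 0.0, 317.49569355039296], [0.0, 472.3542178178641, 245.79554426380085], [0.0, 0.0, 1.0]] [ 1.417 -0.241  0.661] [[0.291, 0.957, 0.001], [0.522, -0.158, -0.838], [-0.802, 0.245, -0.545]]
hob [([221.0, 292.0], 0.66), ([242.0, 298.0], 0.44)]
zone_rect [([284.0, 276.0], 0.78)]
zone_ring []
pan [([152.0, 279.0], 0.92)]
pan_handle [([154.0, 279.0], 0.92)]
lid [([399.0, 252.0], 0.95)]
lid_handle [([403.0, 246.0], 0.67)]
board [([400.0, 266.0], 0.78)]
guard [([314.0, 250.0], 0.61)]
jar [([416.0, 303.0], 0.82)]
mug [([356.0, 316.0], 0.97)]
tin [([236.0, 344.0], 0.97)]
top [[519.8338759160063, 0.0, 327.4537785448006], [0.0, 519.8338759160063, 247.78935126806135], [0.0, 0.0, 1.0]] [ 0.534 -0.005  1.019] [[0.02, -1.0, -0.001], [-0.995, -0.02, -0.1], [0.1, 0.003, -0.995]]
hob [([422.0, 297.0], 0.77)]
zone_rect [([429.0, 295.0], 0.56)]
zone_ring [([471.0, 304.0], 0.58)]
pan [([506.0, 296.0], 0.79)]
pan_handle [([507.0, 294.0], 0.91)]
lid [([200.0, 283.0], 0.65), ([508.0, 296.0], 0.58)]
lid_handle [([200.0, 283.0], 0.93)]
board [([175.0, 298.0], 0.74)]
guard [([323.0, 285.0], 0.77)]
jar [([244.0, 172.0], 0.81)]
mug [([307.0, 170.0], 0.75)]
tin [([434.0, 171.0], 0.67), ([506.0, 295.0], 0.57)]
```

View pics/top0.png

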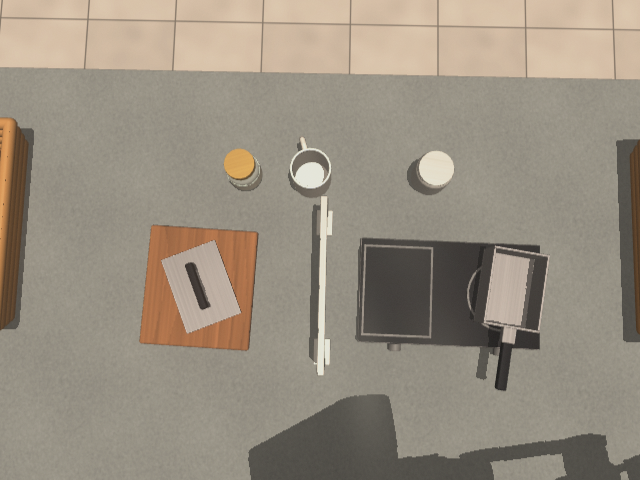

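View pics/scene0.png

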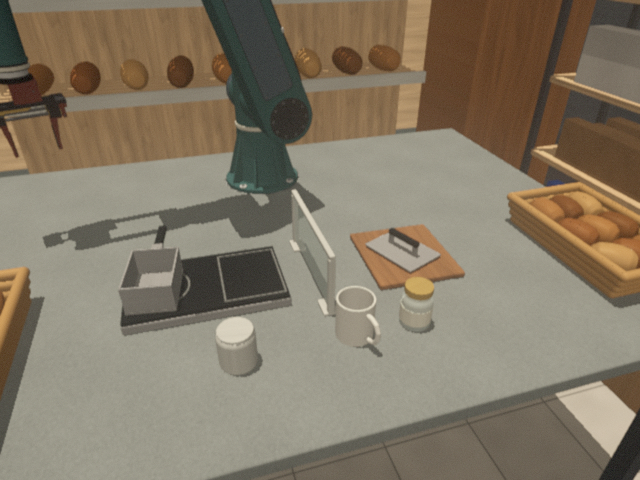

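```bash
cat > h.py <<'E'
from bench import *
import cv2,numpy as np
def cloud(c):
    K,R,t=c["intrinsics"],c["R"],c["t"]; z=c["range_z"].astype(float)
    v,u=np.mgrid[:480,:640]
    P=np.stack([(u-K[0,2])/K[0,0]*z,(v-K[1,2])/K[1,1]*z,z],-1)
    P=(P-t)@R; P[z==0]=np.nan
    return P
def plane(c,uv,h):
    K,R,t=c["intrinsics"],c["R"],c["t"]; uv=np.atleast_2d(np.asarray(uv,float))
    d=np.c_[(uv-K[:2,2])/[K[0,0],K[1,1]],np.ones(len(uv))]@R; C=-R.T@t
    return (C+d*((h-C[2])/d[:,2])[:,None])[:,:2]
def rect(xy):
    (c,s,a)=cv2.minAreaRect((xy*1000).astype(np.float32)); s=list(s)
    if s[0]<s[1]: s=s[::-1]; a+=90
    a=(a+90)%180-90   # long axis angle
    return np.array(c)/1000,np.round(s,1),np.radians(a)
E
python3 - <<'E'
from h import *
c=capture("top");P=cloud(c);g=cv2.cvtColor(c["image"],cv2.COLOR_BGR2GRAY);z=P[...,2]
v,u=np.mgrid[:480,:640]
def box(a,b,e,f): return (u>=a)&(u<=b)&(v>=e)&(v<=f)
# zone
m=box(358,440,241,343)
hob=m&(g<60)
print("glass z",np.nanmedian(z[box(375,420,260,320)]),np.nanstd(z[box(375,420,260,320)]), "grey",np.median(g[box(375,420,260,320)]))
ln=(box(361,436,243,340)&(g>75)).astype(np.uint8)
n,l,s,_=cv2.connectedComponentsWithStats(ln,connectivity=8); k=1+np.argmax(s[1:,4]); print(s[k])
print("zone outer",rect(plane(c,np.c_[u[l==k],v[l==k]],0.03)))
print("hob",)
hm=box(350,560,230,360)&(z>0.022)&(z<0.038); print(rect(P[hm][:,:2]))
for lo in(.088,.091,.093):
    m=box(470,560,235,345)&(z>lo)&(z<.105); print("pan rim",m.sum(),rect(P[m][:,:2]),np.nanmedian(z[m]))
m=box(480,530,335,395)&(z>.075)&(z<.1); q=P[m]; print("handle",rect(q[:,:2]),np.median(q[:,2]),q[:,:2].min(0),q[:,:2].max(0))
m=box(135,265,220,355)
r=silhouettes("top","lid")
for d in r: print("lid sil",d["xy"],d["conf"],d["region"].sum())
L=r[0]["region"]; print("lid",rect(P[L&(z<.04)&(z>.018)][:,:2]),np.nanmedian(z[L]), rect(plane(c,np.c_[u[L],v[L]],.025)))
m=m&(z>.05)&(z<.08); print("bar",m.sum(),rect(P[m][:,:2]),np.nanmedian(z[m]))
m=box(300,345,190,380)&(z>.14)&(z<.16); print("rail",rect(P[m][:,:2]),np.nanmedian(z[m]))
m=box(135,265,220,355)&(z>.009)&(z<.02);print("board",rect(P[m][:,:2]),np.nanmedian(z[m]))
print(current_position(),current_orientation(),current_force())
E
```

```text
glass z 0.029789464495432794 0.001776765500844652 grey 67.0
[ 361  244   73   97 1168]
zone outer (array([ 0.55118945, -0.1356483 ]), array([182.8, 135.2]), np.float64(-0.012232964151169973))
hob
(array([ 0.54695239, -0.2354838 ]), array([342.8, 212.5]), np.float64(1.5540213414045965))
pan rim 964 (array([ 0.54542603, -0.33625238]), array([173.2, 101.9]), np.float64(-0.16138543152992976)) 0.09342798691247434
pan rim 716 (array([ 0.54637573, -0.33627225]), array([171.1, 101.9]), np.float64(-0.15853025652525582)) 0.09417462785077452
pan rim 539 (array([ 0.55231104, -0.33684576]), array([159.2, 101.3]), np.float64(-0.15714341538759705)) 0.09484818132876632
handle (array([ 0.43306146, -0.31665561]), array([98.6, 25.3]), np.float64(-0.19312871382702024)) 0.08827403330296979 [ 0.38333847 -0.33761908] [ 0.47930175 -0.30231816]
lid sil [200.7, 286.3] 0.63 4602
lid (array([0.55645422, 0.23889204]), array([150. , 110.9]), np.float64(0.38543417798206975)) 0.024900781355813584 (array([0.55662366, 0.23849036]), array([151.9, 112.4]), np.float64(0.38155491766971944))
bar 414 (array([0.55635333, 0.23839505]), array([89.3, 14.4]), np.float64(0.38484318924666755)) 0.06318305126807174
rail (array([0.56147321, 0.00554296]), array([297.2,  12.6]), np.float64(0.002144939590422892)) 0.1495351548773377
board (array([0.55553882, 0.24504135]), array([230. , 210.7]), np.float64(-0.04797471650890541)) 0.014683791209822583
[ 0.17084686 -0.57511236  0.22261332] [ 9.89593435e-01  1.43891728e-01 -1.04341925e-05 -6.86533779e-05] [-0.13243416  0.47214358 -0.73091045]
```

```bash
cat >> h.py <<'E'
from scipy.optimize import least_squares
def fitrect(xy,a,b,x0):
    """robust fit of rectangle outline a(x) by b(y) to points; returns cx,cy,yaw"""
    def f(p):
        q=(xy-p[:2])@np.array([[np.cos(p[2]),-np.sin(p[2])],[np.sin(p[2]),np.cos(p[2])]])
        d=np.abs(q)-[a/2,b/2]
        return np.where((d<0).all(1),d.max(1),np.hypot(*np.maximum(d,0).T))
    r=least_squares(f,x0,loss="cauchy",f_scale=.0015); return r.x, np.median(np.abs(f(r.x)))
def zonefit(c,x0):
    v,u=np.mgrid[:480,:640]; g=cv2.cvtColor(c["image"],cv2.COLOR_BGR2GRAY)
    hi=cv2.morphologyEx(g,cv2.MORPH_TOPHAT,np.ones((9,9)))
    xy=plane(c,np.c_[u.ravel(),v.ravel()],.03); d=np.abs(xy-x0[:2])
    m=(hi.ravel()>35)&(d[:,0]<.092)&(d[:,1]<.070)
    return *fitrect(xy[m],.167,.127,x0),m.sum()
def panfit(c,x0):
    P=cloud(c);z=P[...,2]; m=(z>.089)&(z<.1)&(np.hypot(P[...,0]-x0[0],P[...,1]-x0[1])<.1)
    return *fitrect(P[m][:,:2],.136,.096,x0),m.sum()
E
python3 - <<'E'
from h import *
for n in("top","scene"):
    c=capture(n)
    print(n,zonefit(c,[.551,-.135,-.015]),panfit(c,[.555,-.337,-.157]))
    if n=="top":
        P=cloud(c);v,u=np.mgrid[:480,:640];z=P[...,2]
        for x in(.39,.40,.42,.44,.46):
            m=(abs(P[...,0]-x)<.006)&(z>.084)&(z<.095)&(P[...,1]<-.28)&(P[...,1]>-.36); print(x,m.sum(),P[m][:,1].mean(),P[m][:,1].min(),P[m][:,1].max())
E
```

```text
top (array([ 0.55513622, -0.13583585, -0.02332101]), np.float64(0.0009926574567734742), np.int64(653)) (array([ 0.5611837 , -0.3380117 , -0.15527109]), np.float64(0.0012359689432810406), np.int64(903))
0.39 69 -0.3114142349940644 -0.3207997206158216 -0.30262557805221385
0.4 76 -0.31244901722900914 -0.32318568603239434 -0.3035993224748652
0.42 73 -0.3158437735405733 -0.3249530908566286 -0.30697915219985944
0.44 71 -0.3190415394547153 -0.3285657570335029 -0.3108869786340914
0.46 76 -0.3223242047705915 -0.3353892842390404 -0.31265689846261635
scene (array([ 0.55219616, -0.13667756, -0.02129252]), np.float64(0.0014882295413052148), np.int64(306)) (array([ 0.56154307, -0.33916275, -0.15729371]), np.float64(0.0011092808921637637), np.int64(679))
```

```bash
cat >> h.py <<'E'
def q(psi): return [np.cos(psi/2),np.sin(psi/2),0,0]
def off(p,dx): return np.array([p[0]+dx*np.cos(p[2]),p[1]+dx*np.sin(p[2])])
E
python3 - <<'E'
from h import *
pan=[.5613,-.3385,-.156]
xy=off(pan,-.118)
print(xy,inverse_kinematics([*xy,.063],q(pan[2])))
move_ptp([*xy,.15],q(pan[2]))
servo_line([*xy,.063],rate=.1)
print(current_force(),current_position())
move_gripper(.005)
print(current_finger_gap(),current_grip_force(),current_force(),current_position(),current_clock())
c=capture("top"); print(panfit(c,pan)); cv2.imwrite("pics/grip.png",c["image"])
E
```

```text
[ 0.44473291 -0.32016657] [-7.50027821e-01  4.80814980e-01  1.78544740e+00 -4.44089210e-16
  8.75330271e-01  9.76768506e-01]
[-0.20789929 -0.13168294 -0.92821755] [ 0.44506565 -0.32056269  0.0634575 ]
0.017866168321174485 29.990490674972534 [ 0.29471136 -1.59338993 -1.25547469] [ 0.44469881 -0.32032644  0.06295833] 5.0083
(array([ 0.56152728, -0.33783688, -0.16484107]), np.float64(0.0011312798645602487), np.int64(817))
```

View pics/grip.png

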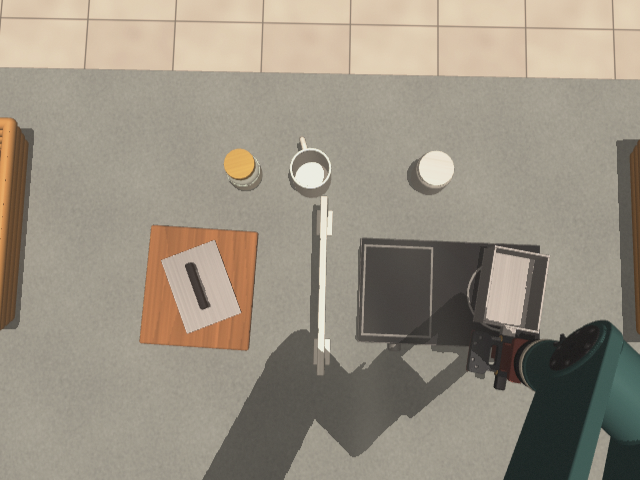

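The handle is gripped near (500,355) and the pan still sits at about (516,290). The 17.9 mm gap matches the handle width, so I'll slide it next.

Run:
```python
from h import *
zone=[.554,-.136,-.022]
xy=off(zone,-.118); z=current_position()[2]
p0=np.array(current_position()); p1=np.array([*xy,.063])
# slide in two legs to watch the force
for s in(.5,1):
    servo_line(p0*(1-s)+p1*s,q(-.156*(1-s)-.022*s),rate=.06)
    print(current_force(),current_position(),current_finger_gap())
c=capture("top"); print(panfit(c,zone),current_clock()); cv2.imwrite("pics/slid.png",c["image"])
c=capture("scene");print(panfit(c,zone))
```

```text
[ 0.0802638  -0.75487122 -1.61254828] [ 0.44038245 -0.22705654  0.06294266] 0.0173591465158285
[ 4.07744667e-05 -6.56531547e-01 -1.59546793e+00] [ 0.43606867 -0.13359008  0.06297991] 0.017853195301321415
(array([ 0.5544386 , -0.13595801, -0.02900912]), np.float64(0.0012472062668460078), np.int64(742)) 8.525
(array([ 0.55461138, -0.13801159, -0.0291175 ]), np.float64(0.001245294581518737), np.int64(525))
```

View pics/slid.png

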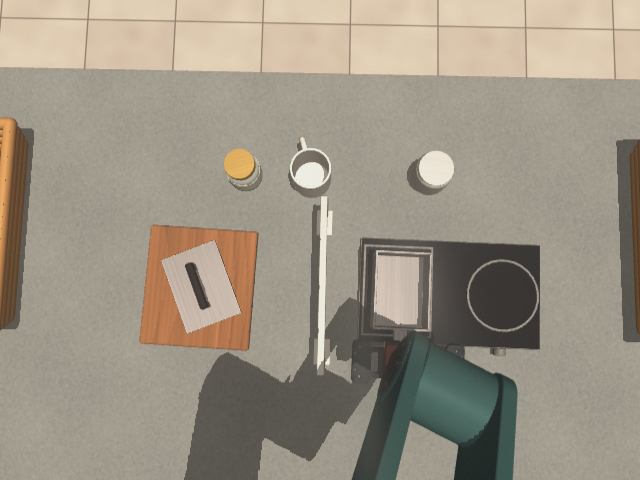

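The pan now sits inside the rectangular outline, centred near (400,290), and the ring at (503,295) is empty. Next I release it, lift away and go for the lid.

Run:
```python
from h import *
zone=[.554,-.136,-.022]; lid=[.5563,.2384,.385]
move_gripper(.06)
p=current_position(); servo_line([p[0],p[1],.26],rate=.2)
move_ptp([lid[0],lid[1],.26],q(lid[2]))
c=capture("top"); print("ring",plane(c,[503,295.5],.03)); print(panfit(c,zone),zonefit(c,zone))
s=capture("scene"); print(panfit(s,zone),zonefit(s,zone))
w=capture("wrist"); cv2.imwrite("pics/w.png",w["image"])
print(current_clock())
```

```text
ring [[ 0.54933967 -0.33670082]]
(array([ 0.55439688, -0.13601804, -0.02998849]), np.float64(0.0013027104021838057), np.int64(797)) (array([ 0.55518062, -0.1351408 , -0.02426361]), np.float64(0.0016970944124448557), np.int64(986))
(array([ 0.55450215, -0.13798922, -0.03212929]), np.float64(0.0012831315167016466), np.int64(529)) (array([ 0.55274025, -0.13708329, -0.01696982]), np.float64(0.0016691791448612894), np.int64(352))
12.1167
```

View pics/w.png

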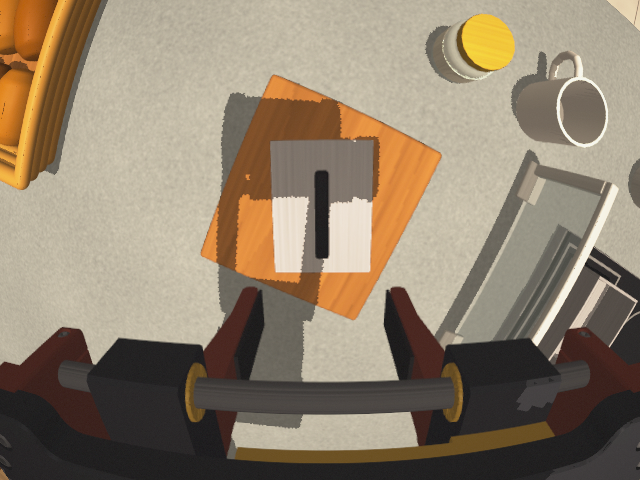

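The wrist view shows the lid's bar at (321,214), parallel to and centred between the fingers, with the lid flat on the board. I'll grasp it now.

Run:
```python
from h import *
lid=[.5563,.2384,.385]
servo_line([lid[0],lid[1],.038],rate=.12,contact_N=15)
print(current_position(),current_force())
move_gripper(.003)
print(current_finger_gap(),current_grip_force(),current_force())
servo_line([lid[0],lid[1],.24],rate=.12)
print(current_finger_gap(),current_force(),current_position())
c=capture("top"); cv2.imwrite("pics/lift.png",c["image"]); s=capture("scene"); cv2.imwrite("pics/lift_s.png",s["image"])
for c in(c,s):
    P=cloud(c); z=P[...,2]; m=(z>.2)&(z<.235)&(np.hypot(P[...,0]-lid[0],P[...,1]-lid[1])<.1)
    Q=P[m]; A=np.linalg.lstsq(np.c_[Q[:,:2]-lid[:2],np.ones(len(Q))],Q[:,2],rcond=None)[0]
    print(len(Q),rect(Q[:,:2]),"plane",A)
print(current_clock())
```

```text
[0.55680087 0.23854884 0.03862311] [-0.68782909  0.318251   -0.797305  ]
0.013593496047991777 29.999657571315765 [ 0.19691549 -0.08224369 -0.3507254 ]
0.01363024199023265 [-0.93739899 -0.18829511 -3.42739394] [0.55583119 0.23826782 0.23916606]
3411 (array([0.55609583, 0.23818781]), array([150.4, 110.8]), np.float64(0.38318846739286044)) plane [-0.00038998 -0.00082446  0.22593416]
1262 (array([0.55559058, 0.23689151]), array([152.6, 114.2]), np.float64(0.39773675050623164)) plane [-0.00718906  0.00380791  0.22786084]
16.825
```

View pics/lift_s.png

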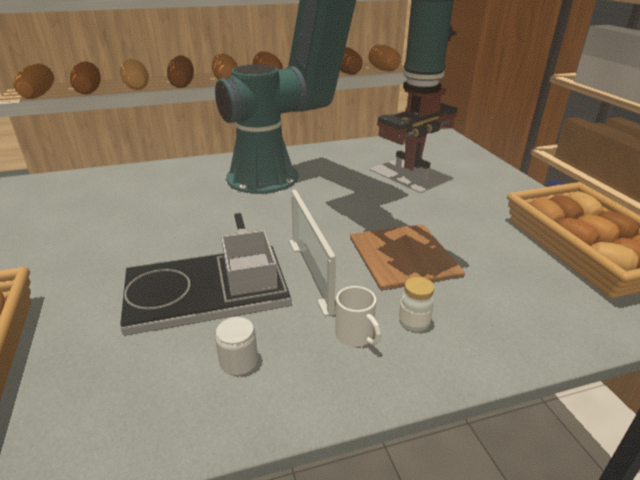

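The lid hangs level at about (405,178), centred under the TCP to 0.3 mm. I'll carry it over the screen.

Run:
```python
from h import *
pan=[.5545,-.1368,-.029]
p=current_position()
servo_line([p[0],p[1],.25],rate=.1)
servo_line([pan[0],pan[1],.25],q(pan[2]),rate=.12)
servo_line([pan[0],pan[1],.18],rate=.08)
def look(z0):
    for n in("top","scene"):
        c=capture(n); P=cloud(c); z=P[...,2]; m=(abs(z-z0)<.008)&(np.hypot(P[...,0]-pan[0],P[...,1]-pan[1])<.1)
        Q=P[m]; A=np.linalg.lstsq(np.c_[Q[:,:2]-pan[:2],np.ones(len(Q))],Q[:,2],rcond=None)[0]
        print(n,len(Q),fitrect(Q[:,:2],.15,.11,pan)[0],rect(Q[:,:2]),A)
look(.167)
print(current_position(),current_finger_gap())
servo_line([pan[0],pan[1],.132],rate=.04,contact_N=8)
sleep(.5); look(.119)
print(current_position(),current_force(),current_finger_gap(),current_clock(),np.abs(current_qvel()).max())
c=capture("scene"); cv2.imwrite("pics/end_s.png",cv2.resize(c["image"][180:330,120:320],(800,600)))
c=capture("top"); cv2.imwrite("pics/end_t.png",c["image"])
```

```text
top 1466 [ 0.55491065 -0.1492768   0.01450146] (array([ 0.55506421, -0.13640768]), array([150.1, 110.2]), np.float64(-0.028228575448458398)) [ 0.00190196 -0.0014642   0.16730471]
scene 1678 [ 0.55118868 -0.13274695 -0.00978574] (array([ 0.5553783 , -0.13749341]), array([154.5, 109.8]), np.float64(-0.0285983553658159)) [-0.00253001 -0.00057684  0.16906462]
[ 0.55504179 -0.13698534  0.18068912] 0.013502180553996384
top 1316 [ 0.55586165 -0.14789117  0.00640546] (array([ 0.55448523, -0.13584526]), array([149.8, 109.3]), np.float64(-0.029555495461590378)) [ 0.00069186 -0.0005394   0.11884196]
scene 1691 [ 0.55011577 -0.13332718 -0.00371107] (array([ 0.55344006, -0.13717667]), array([154.5, 109.9]), np.float64(-0.029489315908501908)) [-0.00290567  0.00161616  0.12046842]
[ 0.55447312 -0.13682072  0.13199601] [-0.20408383  0.16167067 -2.62649291] 0.013704766640307108 23.425 0.001696022212470171
```

View pics/end_s.png

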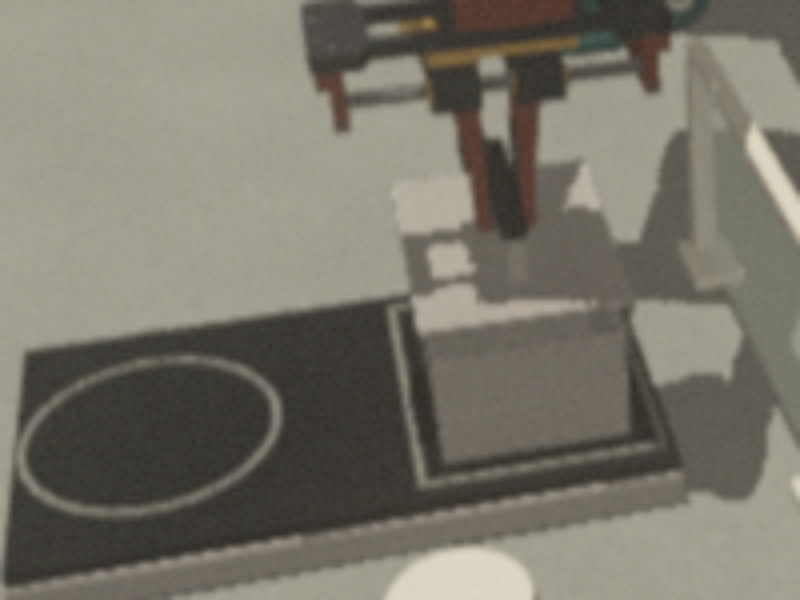

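View pics/end_t.png

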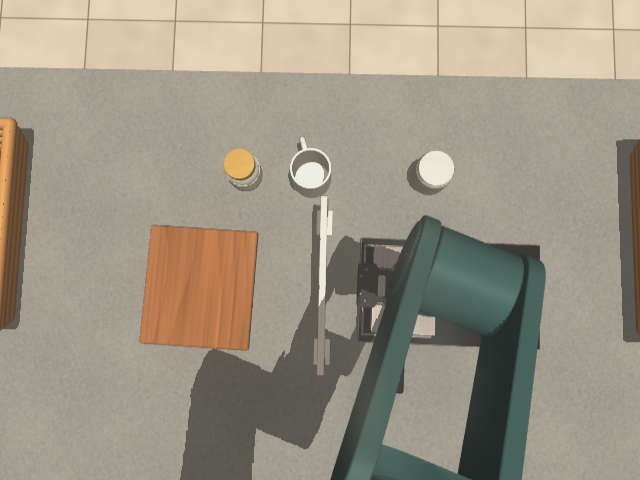

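The lid is level over the pan, centred at crop (510,250). The pan sits squarely in its outline, and the jar, mug and tin have not moved. The plug underside is 14 mm above the rim, so I'll hand in.

```bash
python3 -c "
from bench import *
print(close_job())"
```

```text
the job is handed in; nothing more can be done
None
```

The job is handed in at about 23 s: the pan sits squarely inside the rectangular outline, and the lid, carried over the screen, is held level and centred about 14 mm above its rim, still in the gripper.

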